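# Clear the spent size syringes from the warming block

### The job

Lift the two spent syringes (plunger pushed fully home) straight up out of their wells in the warming block by the barrel and set them down nozzle first on the floor of the steel rinse caddy, without dropping them and with their plungers still pushed in. Leave the loaded syringe (plunger drawn out) as it is in its well to stay warm, and do not knock the caddy or the things standing about.

Things in the scene. Friction and masses are not known exactly. Their poses are not given: they have to be found in the camera images.
- syringe_a: clear 50 ml syringe standing nozzle down in a well. Origin: nozzle tip, on the axis; z up the axis to the plunger, y along the long way of the finger flange. Nozzle 9 mm wide to z=16, round barrel 29 mm wide from z=16 to 113, flange (28 mm in x, inside the barrel's width, by 52 mm in y) z=113 to 116, thumb disc 27 mm wide, its top at z=131 mm plus the plunger value. Spent or loaded: see the plunger
- plunger_a (a joint): plunger of syringe_a, slides along the syringe's z: 0 = pushed fully home (disc 15 mm above the flange; spent: 0 to 0.004), 0.062 to 0.072 = drawn out (loaded). Stiff: moves under about 4 N along the axis, and stays where left. In m
- syringe_b: a syringe just like syringe_a (same size and axes). Each syringe starts with its nozzle on the floor of its well, so 43 mm of bare barrel shows between the block's top face and the flange, which lies roughly along the row of wells. 40 to 90 g with plunger. Which well it stands in differs every time. Spent or loaded: see its plunger
- plunger_b (a joint): plunger of syringe_b, slides along the syringe's z: 0 = pushed fully home (disc 15 mm above the flange; spent: 0 to 0.004), 0.062 to 0.072 = drawn out (loaded). Stiff: moves under about 4 N along the axis, and stays where left. In m
- syringe_c: a syringe just like syringe_a (same size and axes). The syringe whose plunger is drawn out is the loaded one; it also shows a band of amber filling in its barrel just above the block and weighs about 0.1 kg. Its thumb disc stands about 217 mm above the bench, higher than the spent ones' (150 mm). Which well it stands in differs every time. Spent or loaded: see its plunger
- plunger_c (a joint): plunger of syringe_c, slides along the syringe's z: 0 = pushed fully home (disc 15 mm above the flange; spent: 0 to 0.004), 0.062 to 0.072 = drawn out (loaded). Stiff: moves under about 4 N along the axis, and stays where left. In m
- warmer: fixed white dry-block warmer, control panel at its front (-x), 115 mm (x) by 230 mm (y), case 84 mm high, round an aluminium block with a flat top 89 mm above the bench, its highest part. Three round wells in a row along y, 70 mm apart: 31 mm wide (29 mm barrels), 70 mm deep, floor 19 mm above the bench. Origin: on the bench under the middle well, which is on the z axis; z up
- caddy: loose open stainless rinse caddy, 58 mm (x) by 170 mm (y) and 72 mm high over its rolled rim, 0.6 kg, three square bays in a row along y, each 54 by 54 mm inside, 2 mm walls; bay floor 5 mm above the bench. Origin: on the bench under its middle; z up. Wire grips stand out 14 mm at both ends. A syringe let go in a bay leans on its wall
- bay_0 (a point): centre of the floor of the caddy's +y end bay, 5 mm above the bench; axes as the caddy's
- bay_1 (a point): centre of the floor of the caddy's middle bay, 5 mm above the bench; axes as the caddy's
- bay_2 (a point): centre of the floor of the caddy's -y end bay, 5 mm above the bench; axes as the caddy's
- dropper_bottle: small brown dropper bottle with a black rubber bulb, 33 mm across, 102 mm tall; origin at the centre of its underside; bystander
- pigment_tub: round pigment pot with a black screw lid, 56 mm across, 52 mm tall; origin at the centre of its underside; bystander
- coating_brush: flat black-handled coating brush lying flat, 189 mm long (along its x) by 52 mm, 14 mm high; origin at the middle of its underside; bystander
- amber_bottle: amber bottle with a black cap, 48 mm across, 105 mm tall; origin at the centre of its underside; bystander
Things that resemble listed ones, but are neither listed nor needed, are in the scene too. What is shaped like the syringe_a but yellow is not meant.

How it is judged (in metres and radians):
At the end, for the whole second after the job is handed in: Both spent syringes stand released and at rest in the rinse caddy, nozzle tip within 16 mm of the bench height, leaning at most 0.65 rad, plunger out less than 12 mm; the loaded syringe still stands upright in its well, nozzle within 6 mm of the well floor (x of syringe_a in the frame of caddy between -0.028 and 0.028 m and y of syringe_a in the frame of caddy between -0.085 and 0.085 m and z of syringe_a in the frame of caddy between -0.005 and 0.016 m and angle between each of syringe_a, syringe_b's own z axis and vertical below 0.65 rad and linear speed of each of syringe_a, syringe_b below 0.02 m/s and value of joint each of plunger_a, plunger_b below 0.012 m and x of syringe_b in the frame of caddy between -0.028 and 0.028 m and y of syringe_b in the frame of caddy between -0.085 and 0.085 m and z of syringe_b in the frame of caddy between -0.005 and 0.016 m and horizontal distance between syringe_c and warmer below 0.075 m and height (world z) of syringe_c below 0.025 m and angle between syringe_c's own z axis and vertical below 0.1 rad); the robot touches nothing.
It fails at once if the loaded syringe is pulled up or shifted in its well by more than 8 mm (distance of syringe_c from where it was at the start of the episode above 0.008 m).
It fails at once if the loaded syringe's plunger is pushed in or pulled out (it leaves the range 57 to 77 mm) (value of joint plunger_c below 0.057 m or value of joint plunger_c above 0.077 m).
It fails at once if a spent syringe is let go while its nozzle is more than 45 mm above the bench ((height (world z) of syringe_a above 0.045 m and contact force between the fingers and syringe_a below 0.02 N) or (height (world z) of syringe_b above 0.045 m and contact force between the fingers and syringe_b below 0.02 N)).
It fails at once if the caddy is pushed more than 30 mm or tipped (distance of caddy from where it was at the start of the episode above 0.03 m or angle between caddy's own z axis and vertical above 0.3 rad).
It fails at once if the dropper bottle, pigment pot, brush or amber bottle is knocked more than 30 mm (distance of any of dropper_bottle, pigment_tub, coating_brush, amber_bottle from where it was at the start of the episode above 0.03 m).
It also fails if it takes over 59 s, if anything falls off the work surface, if the arm or the gripper's body presses on something with over 40 N, if the wrist force passes 120 N, or if a joint passes its speed limit or range.

### The arm

A 7-joint arm with a two-finger parallel gripper is mounted at the origin on a cart in front of the work surface, level with it; the furniture and walls round the work are solid. World frame = base frame: x ahead of the robot, y to its left, z up, the work surface at z = 0. Lengths are in m, angles in degrees, forces in N, time in s.
With the tool pointing down it reaches from about 0.35 to 0.9 m from the base axis. Payload 8.1 kg.
Tool frame: the origin (TCP) lies on the mounting face of the last link; the fingertips stand 173 mm ahead of it and the grasp point (between the pads) lies 155 mm ahead of it; z points along the fingers, y is the line along which they close (so a half turn about z gives the same grasp; the last joint's range is limited). The gripper opens to 85 mm and grips with 20 to 120 N. Pads are 22 mm wide; open, the fingers measure 114 mm over their backs; the gripper's body (76 mm by 85 mm) begins 54 mm behind the grasp point. The pads swing forward as they close: fully open they stand 13 mm farther back than shut.
Start: joints at [57.491, 24.895, 1.432, 90.138, -0.665, 64.973, -4.303], TCP at [0.28, -0.559, 0.405] pointing down, gripper open.
Joint ranges: [-149.89, 149.89], [-25.12, 119.58], [-72.63, 75.52], [4.76, 147.25], [-75.54, 255.54], [6.69, 114.76], [-157.13, 157.13]. Speed limits (degrees/s): [127.2, 127.2, 172.46, 172.46, 180, 180, 180].

### API

Orientations are given as a 3x3 rotation matrix whose columns are the frame's x, y, z axes.
In Python, from rig import env gives the robot as it stands.
- The arm moves only by the tool arm_command, never from a script. Its argument "moves" is a list of rows, each a list of 5 numbers: the shift along the tool's x, y, z scaled (see below), then the turn about the tool's z scaled (see below), then the gripper command: -1 is fully open, 1 is shut, values between are in proportion. A call has exactly 5 rows; each row shifts and turns the commanded pose from where the row before left it, along the tool's axes as they then stand; what a row does not reach is not made up. The controller multiplies each number of a shift by 30 mm and each number of a turn by 45 degrees. A row lasts 1/10 s, in which the tool goes at most 50 mm and 8.59 degrees, less where a joint would pass 70% of its speed; a pose out of reach is approached as far as the arm can. A call with a number of a shift or a turn outside -1 to 1 is refused whole. A call with a gripper value outside its range is refused whole. The fingers move at their own pace and stop on an object; "squeeze" is the grip in N (left out, the last holds). Time passes only in rows, so rows that do not move let the fingers close, or fill a call up. It gives the time, the measured TCP pose, the force, the opening and the grip force at its end, in the units of the state.
- env.sense(): the state, without advancing time (a new reading comes with each control period).
- env.grab_frame(name): name is "scene" or "top" or "wrist"; returns the picture (480x640x3 uint8, red, green, blue); there is no depth.
- env.camera_params(name): a dict with "fx", "fy", "cx", "cy" (pixels), "R" (3x3) and "t" (3): a world point X has camera coordinates R X + t. Camera axes: x right, y down, z forward; pixel columns grow to the right and rows downward; lengths in m; the calibration is good to about 2 mm. A picture is of the moment at which its call begins: read the wrist's pose just before it. camera_params takes no time and is no camera call; for the wrist camera it gives the pose at the moment of the call.
- env.finish_job(): hands the job in; it is judged then, once.
The state is a dict: "time_s": time; "q": joint angles; "joint_velocities": joint speeds; "tau": joint torques, N m; "ee_pos": TCP position; "tool_rot": TCP orientation; "wrist_force": force on the tool from outside, world axes, zero at the start; "torque": the same for the moment, N m; "width": opening from 0.0 (shut) to 1.0 (fully open); "finger_force": force on a finger pad.
Only numpy, scipy, OpenCV 4.12 (cv2) and the standard library are available. Lean on these libraries where they do the work, as an engineer would, in place of code of your own. Each camera call takes 0.05 s, during which the arm holds its last target. There are 200 camera calls.

## Working session

There is one attempt and no reset: what is moved stays moved. The work goes in short steps, Python scripts to look and compute and a tool call to move; the robot and the scene stay as the last step left them, time stands still between calls to the robot, and variables do not carry over. Pictures are saved under pics/ and viewed, at most 10 in all, crops included, and the job is handed in when it is done.

Besides the shell and the picture viewer there is one more tool, called after "Request:" by a JSON object that holds its "name" and its "arguments", one argument or row to a line. arm_command: Moves the arm, as the interface text tells. Its arguments: {"type":"object","properties":{"moves":{"type":"array","items":{"type":"array","items":{"type":"number","minimum":-1,"maximum":1}}},"squeeze":{"type":"number"}},"required":["moves"]}

```bash
mkdir -p pics
python3 - <<'E'
from rig import env
import cv2,numpy as np
for n in ("scene","top"):
    cv2.imwrite(f"pics/{n}0.png",env.grab_frame(n)[:,:,::-1])
    p=env.camera_params(n);print(n,p["fx"],p["fy"],p["cx"],p["cy"],np.round(p["R"],3).tolist(),np.round(-np.array(p["R"]).T@p["t"],3))
s=env.sense();print(s["time_s"],s["ee_pos"],np.round(s["tool_rot"],3).tolist(),s["width"])
E
```

```text
scene 550.9818945351454 550.9818945351454 318.0562430044815 250.17714875796625 [[-0.812, -0.584, -0.018], [-0.388, 0.562, -0.73], [0.437, -0.586, -0.683]] [0.008 0.482 0.753]
top 528.7138924855083 528.7138924855083 316.7320414873777 239.71842137467598 [[-0.015, -1.0, -0.0], [-0.994, 0.015, -0.108], [0.108, -0.001, -0.994]] [ 0.385 -0.109  0.949]
0.1 [ 0.28006922 -0.55851961  0.40401413] [[0.894, 0.448, -0.001], [0.448, -0.894, 0.001], [-0.0, -0.001, -1.0]] 0.9954135417951064
```

View pics/scene0.png

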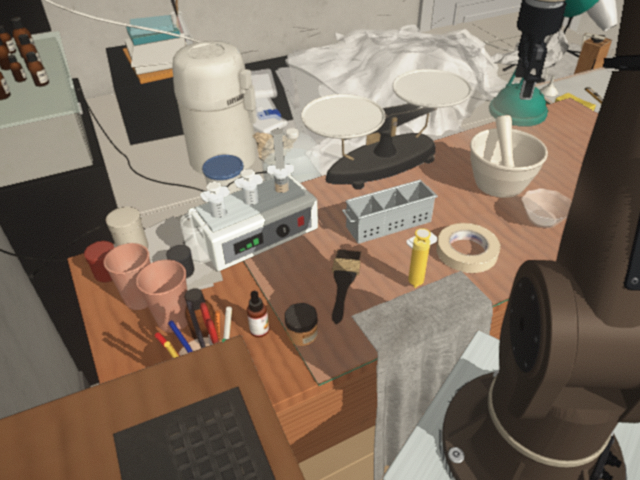

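View pics/top0.png

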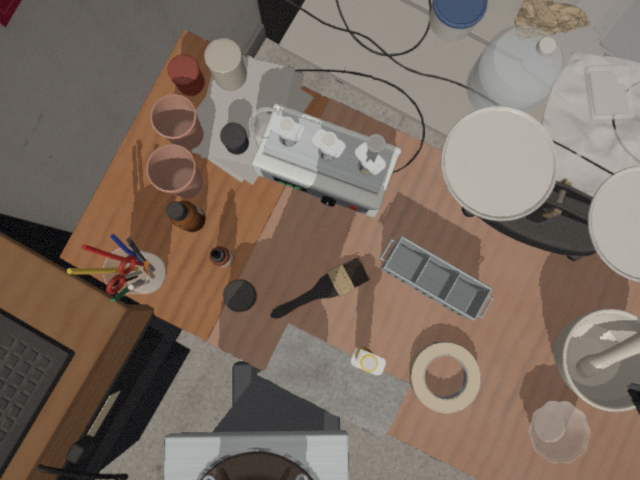

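Scene: the warmer is around (255,215) with three syringes. The right-hand one at (281,165) looks like the loaded one. The caddy is at (390,210). Top view: syringes at about (288,130), (328,145) and (373,155), caddy at (437,278). I'll enlarge both.

Run:
```python
import cv2,numpy as np
a=cv2.imread("pics/top0.png")[95:325,240:500];b=cv2.imread("pics/scene0.png")[125:275,180:440]
a=cv2.resize(a,None,fx=2.6,fy=2.6,interpolation=cv2.INTER_CUBIC);b=cv2.resize(b,None,fx=3,fy=3,interpolation=cv2.INTER_CUBIC)
cv2.imwrite("pics/ca.png",a);cv2.imwrite("pics/cb.png",b)
```

```text
(no output)
```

View pics/ca.png

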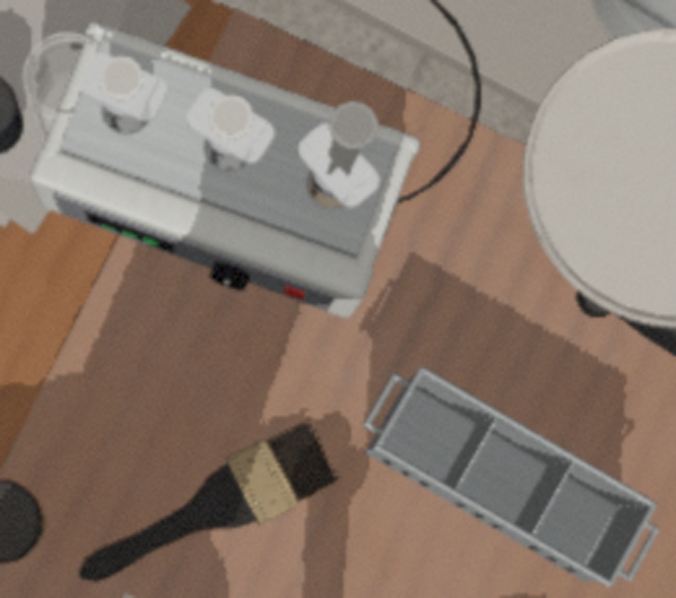

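View pics/cb.png

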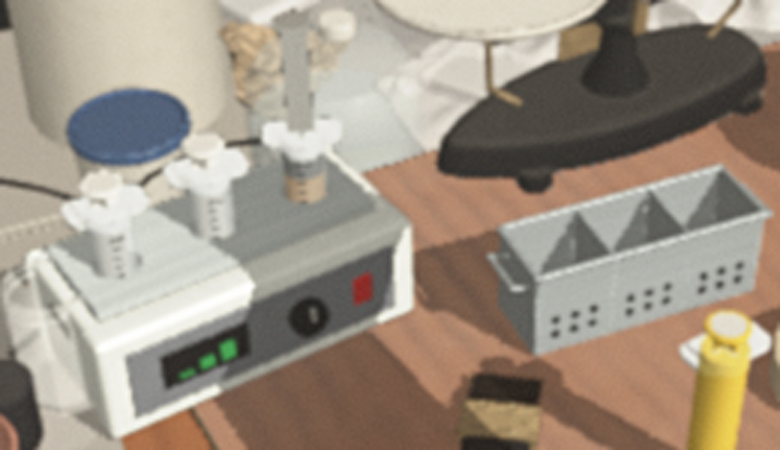

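Image right (-y) holds the loaded syringe: high disc and an amber band. The spent discs are at top (286.5,124.6) and (328.8,139.6), and at scene (214,187) and (248,175). The caddy rim corners are visible in both views. Next I'll cast rays.

```bash
cat > h.py <<'E'
from rig import env
import numpy as np
def ray(n,u,v,z):
    p=env.camera_params(n);R=np.array(p["R"]);c=-R.T@np.array(p["t"])
    d=R.T@np.array([(u-p["cx"])/p["fx"],(v-p["cy"])/p["fy"],1]);return (c+d*(z-c[2])/d[2])[:3]
E
python3 - <<'E'
from h import *
T=lambda u,v:("top",240+u/2.6,95+v/2.6)
S=lambda u,v:("scene",180+u/3,125+v/3)
for nm,t,s,z in [("left",(121,77),(103,186),.15),("mid",(231,116),(205,149),.15),("loaded",(353,126),(295,18),.217)]+[(f"c{i}",a,b,.072) for i,(a,b) in enumerate(zip([(422,370),(653,505),(610,584),(368,450)],[(None,None)]*4))]+[("blockFL",(38,178),(None,)*2,.084),("caseFR",(362,280),(None,)*2,.084)]:
    print(nm,np.round(ray(*T(*t),z),4),np.round(ray(*S(*s),z),4) if s[0] else "")
for p in [(500,232),(720,168),(768,212),(537,276)]: print(np.round(ray(*S(*p),.072),4))
print("brush",ray(*T(305,425),.01),ray(*T(90,570),.01),"yellow",ray("top",368,355,.1),"amber",ray("top",178,211,.1),"scale pan edge",ray("top",444,160,.15))
E
```

```text
left [ 0.6529 -0.0654  0.15  ] [ 0.6496 -0.0644  0.15  ]
mid [ 0.628  -0.1308  0.15  ] [ 0.6235 -0.1292  0.15  ]
loaded [ 0.601  -0.1955  0.217 ] [ 0.6007 -0.1984  0.217 ]
c0 [ 0.4824 -0.2527  0.072 ] 
c1 [ 0.394  -0.3966  0.072 ] 
c2 [ 0.3448 -0.3669  0.072 ] 
c3 [ 0.4316 -0.2166  0.072 ] 
blockFL [ 0.609  -0.0079  0.084 ] 
caseFR [ 0.5394 -0.2143  0.084 ] 
[ 0.478  -0.2473  0.072 ]
[ 0.392  -0.3929  0.072 ]
[ 0.3419 -0.3667  0.072 ]
[ 0.4332 -0.2226  0.072 ]
brush [ 0.45263315 -0.18159789  0.01      ] [ 0.35651854 -0.03386844  0.01      ] yellow [ 0.29337799 -0.18792707  0.1       ] amber [0.52776617 0.11485809 0.1       ] scale pan edge [ 0.59299531 -0.30815361  0.15      ]
```

```bash
cat >> h.py <<'E'
def plan(x,y,z,yaw,n):
    """rows taking the tool (pointing down) to x,y,z with its y axis at yaw degrees; None keeps"""
    s=env.sense();p=np.array(s["ee_pos"]);R=np.array(s["tool_rot"]);a0=np.degrees(np.arctan2(R[1,1],R[0,1]))
    if yaw is None:yaw=a0
    t=np.array([p[i] if q is None else q for i,q in enumerate((x,y,z))]);d=(t-p)/n;da=((yaw-a0+180)%360-180)/n
    print("t",round(s["time_s"],2),"at",np.round(p,4),"yaw",round(a0,2),"tilt",np.round(R[:,2],3),"w",round(s["width"],3))
    for k in range(n):
        c,sn=np.cos(np.radians(da*k)),np.sin(np.radians(da*k));Rk=np.array([[c,-sn,0],[sn,c,0],[0,0,1]])@R
        print(np.round(np.r_[Rk.T@d/.03,-da/45],3).tolist())
E
python3 -c "
from h import *
plan(.54,-.10,.404,-20.8,20)"
```

```text
t 0.1 at [ 0.2801 -0.5585  0.404 ] yaw -63.37 tilt [-0.001  0.001 -1.   ] w 0.995
[0.73, -0.489, 0.001, -0.047]
[0.747, -0.462, 0.001, -0.047]
[0.764, -0.433, 0.001, -0.047]
[0.78, -0.405, 0.0, -0.047]
[0.794, -0.376, 0.0, -0.047]
[0.808, -0.346, 0.0, -0.047]
[0.82, -0.316, 0.0, -0.047]
[0.831, -0.285, 0.0, -0.047]
[0.841, -0.254, 0.0, -0.047]
[0.85, -0.222, 0.0, -0.047]
[0.858, -0.191, 0.0, -0.047]
[0.864, -0.159, 0.0, -0.047]
[0.869, -0.127, 0.0, -0.047]
[0.873, -0.094, 0.0, -0.047]
[0.876, -0.062, 0.0, -0.047]
[0.878, -0.029, -0.0, -0.047]
[0.878, 0.004, -0.0, -0.047]
[0.878, 0.036, -0.0, -0.047]
[0.876, 0.069, -0.0, -0.047]
[0.873, 0.101, -0.0, -0.047]
```

Request:
{"name": "arm_command", "arguments": {
  "moves": [
    [0.73,-0.49,0,-0.047,-1],
    [0.75,-0.46,0,-0.047,-1],
    [0.76,-0.43,0,-0.047,-1],
    [0.78,-0.4,0,-0.047,-1],
    [0.79,-0.38,0,-0.047,-1]
  ]
}}

```text
time_s: 0.6
ee_pos: [0.346, -0.4426, 0.4046]
tool_rot: [[0.795, 0.607, -0.0], [0.607, -0.795, 0.0], [-0.0, -0.0, -1.0]]
wrist_force: [-0.0, -0.6, 0.0]
width: 1.003
finger_force: 0.0
```

Request:
{"name": "arm_command", "arguments": {
  "moves": [
    [0.81,-0.35,0,-0.047,-1],
    [0.82,-0.32,0,-0.047,-1],
    [0.83,-0.28,0,-0.047,-1],
    [0.84,-0.25,0,-0.047,-1],
    [0.85,-0.22,0,-0.047,-1]
  ]
}}

```text
time_s: 1.1
ee_pos: [0.411, -0.3279, 0.4048]
tool_rot: [[0.67, 0.743, 0.0], [0.743, -0.67, -0.0], [-0.0, 0.0, -1.0]]
wrist_force: [-0.2, 0.1, -0.4]
width: 1.001
finger_force: 0.0
```

Request:
{"name": "arm_command", "arguments": {
  "moves": [
    [0.86,-0.19,0,-0.047,-1],
    [0.86,-0.16,0,-0.047,-1],
    [0.87,-0.13,0,-0.047,-1],
    [0.87,-0.09,0,-0.047,-1],
    [0.88,-0.06,0,-0.047,-1]
  ]
}}

```text
time_s: 1.6
ee_pos: [0.4761, -0.2135, 0.4048]
tool_rot: [[0.522, 0.853, 0.0], [0.853, -0.522, -0.0], [-0.0, 0.0, -1.0]]
wrist_force: [0.7, -0.1, 0.3]
width: 1.002
finger_force: 0.0
```

Request:
{"name": "arm_command", "arguments": {
  "moves": [
    [0.88,-0.03,0,-0.047,-1],
    [0.88,0,0,-0.047,-1],
    [0.88,0.04,0,-0.047,-1],
    [0.88,0.07,0,-0.047,-1],
    [0.87,0.1,0,-0.047,-1]
  ]
}}

```text
time_s: 2.1
ee_pos: [0.5415, -0.0989, 0.4048]
tool_rot: [[0.357, 0.934, 0.0], [0.934, -0.357, -0.0], [-0.0, 0.0, -1.0]]
wrist_force: [0.1, -0.4, -0.3]
width: 0.998
finger_force: 0.0
```

Run:
```python
from h import *
import cv2
plan(.626,-.130,.404,-20.8,5)
p=env.camera_params("wrist");print(p);cv2.imwrite("pics/w1.png",env.grab_frame("wrist")[:,:,::-1])
R=np.array(p["R"])
for q in [(.651,-.065,.15),(.626,-.13,.15),(.601,-.197,.217)]:
    c=R@q+p["t"];print(p["fx"]*c[0]/c[2]+p["cx"],p["fy"]*c[1]/c[2]+p["cy"])
```

```text
t 2.1 at [ 0.5415 -0.0989  0.4048] yaw -20.9 tilt [ 0. -0. -1.] w 0.998
[0.007, 0.6, 0.005, -0.0]
[0.007, 0.6, 0.005, -0.0]
[0.007, 0.6, 0.005, -0.0]
[0.006, 0.6, 0.005, -0.0]
[0.006, 0.6, 0.005, -0.0]
{'fx': 413.7526067536137, 'fy': 413.7526067536137, 'cx': 320.3359747737787, 'cy': 239.2261046325821, 'R': array([[ 9.33938112e-01, -3.57434708e-01, -1.79584686e-04],
       [-3.41941632e-01, -8.93602480e-01,  2.90775735e-01],
       [-1.04093817e-01, -2.71505134e-01, -9.56791220e-01]]), 't': array([-0.54052939,  0.05886489,  0.40852172])}
494.91806177572823 119.77368853631741
479.68014914638195 247.31004894285178
516.9258457871416 438.7341296674641
```

View pics/w1.png

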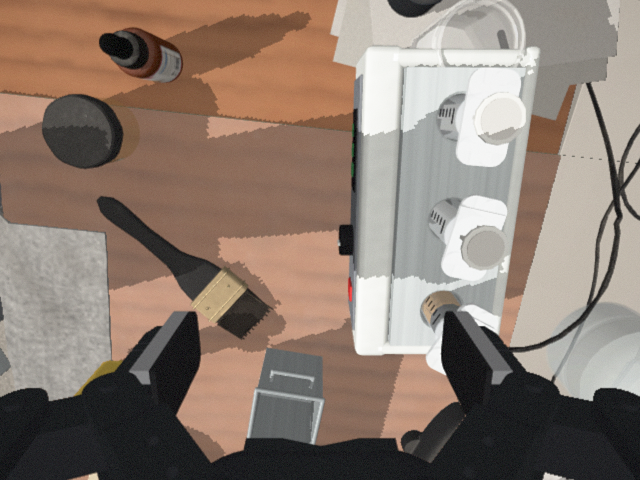

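The wrist view shows the spent discs at (499,117) and (485,247), about 4 px right of the prediction. The loaded syringe is at the bottom. I'll refine by ray.

Run:
```python
from h import *
for n,u,v in [("left",499.5,117.5),("mid",485,247)]: print(n,np.round(ray("wrist",u,v,.152),4))
m=ray("wrist",485,247,.152)
plan(m[0],m[1],.404,-20.8,5)
```

```text
left [ 0.6548 -0.0584  0.152 ]
mid [ 0.6308 -0.1241  0.152 ]
t 2.15 at [ 0.5432 -0.0943  0.4049] yaw -20.48 tilt [ 0.002  0.003 -1.   ] w 0.999
[0.018, 0.616, 0.007, 0.001]
[0.018, 0.616, 0.007, 0.001]
[0.019, 0.616, 0.007, 0.001]
[0.02, 0.616, 0.007, 0.001]
[0.02, 0.616, 0.007, 0.001]
```

The arm coasted about 5 mm after the picture. Corrected for that, mid is (0.6285,-0.1297) and left (0.653,-0.064), which agrees with the top view.

```bash
python3 -c "
from h import *
plan(.6285,-.1297,.404,-20.8,5)"
```

```text
t 2.15 at [ 0.5432 -0.0943  0.4049] yaw -20.48 tilt [ 0.002  0.003 -1.   ] w 0.999
[-0.022, 0.615, 0.007, 0.001]
[-0.022, 0.615, 0.007, 0.001]
[-0.021, 0.615, 0.007, 0.001]
[-0.02, 0.615, 0.007, 0.001]
[-0.02, 0.615, 0.007, 0.001]
```

Request:
{"name": "arm_command", "arguments": {
  "moves": [
    [-0.02,0.62,0,0,-1],
    [-0.02,0.62,0,0,-1],
    [-0.02,0.62,0,0,-1],
    [-0.02,0.62,0,0,-1],
    [-0.02,0.6,0,0,-1]
  ]
}}

```text
time_s: 2.65
ee_pos: [0.6269, -0.1363, 0.4046]
tool_rot: [[0.358, 0.934, -0.0], [0.934, -0.358, -0.0], [-0.0, -0.0, -1.0]]
wrist_force: [-0.3, 0.1, 0.8]
width: 0.997
finger_force: 0.0
```

Request:
{"name": "arm_command", "arguments": {
  "moves": [
    [0,0,0,0,-1],
    [0,0,0,0,-1],
    [0,0,0,0,-1],
    [0,0,0,0,-1],
    [0,0,0,0,-1]
  ]
}}

```text
time_s: 3.15
ee_pos: [0.626, -0.1366, 0.405]
tool_rot: [[0.359, 0.933, 0.0], [0.933, -0.359, -0.0], [-0.0, 0.0, -1.0]]
wrist_force: [-0.4, -0.5, 0.9]
width: 0.998
finger_force: 0.0
```

Run:
```python
from h import *
import cv2
plan(.6285,-.1297,.265,-20.8,5)
p=env.camera_params("wrist");cv2.imwrite("pics/w2.png",env.grab_frame("wrist")[:,:,::-1])
R=np.array(p["R"])
for q in [(.653,-.064,.15),(.6285,-.1297,.15)]:
    c=R@q+p["t"];print(p["fx"]*c[0]/c[2]+p["cx"],p["fy"]*c[1]/c[2]+p["cy"])
```

```text
t 3.15 at [ 0.626  -0.1366  0.405 ] yaw -21.06 tilt [ 0. -0. -1.] w 0.998
[0.049, -0.001, 0.933, -0.001]
[0.049, -0.001, 0.933, -0.001]
[0.049, -0.001, 0.933, -0.001]
[0.049, -0.001, 0.933, -0.001]
[0.049, -0.001, 0.933, -0.001]
319.4820640919494 106.3704064225829
320.95980639307936 236.78928600424769
```

View pics/w2.png

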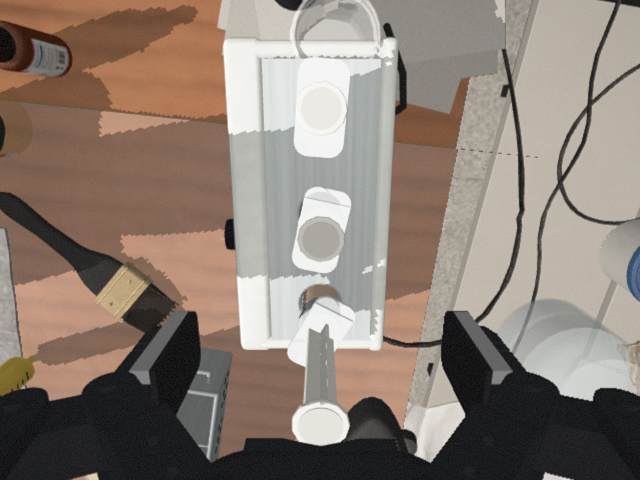

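The wrist view confirms the discs: mid (321,239), left (323,108), each within 3 mm. Now I'll descend on mid.

Request:
{"name": "arm_command", "arguments": {
  "moves": [
    [0.1,0,0.5,0,-1],
    [0.1,0,0.9,0,-1],
    [0,0,0.9,0,-1],
    [0,0,0.9,0,-1],
    [0,0,0.6,0,-1]
  ]
}}

```text
time_s: 3.7
ee_pos: [0.6279, -0.1312, 0.2889]
tool_rot: [[0.359, 0.933, -0.002], [0.933, -0.359, 0.0], [-0.0, -0.002, -1.0]]
wrist_force: [-0.8, -0.1, -0.2]
width: 0.999
finger_force: 0.0
```

```bash
python3 -c "
from h import *
plan(.628,-.131,.265,-20.8,3)"
```

```text
t 3.7 at [ 0.6279 -0.1312  0.2889] yaw -21.07 tilt [-0.002  0.    -1.   ] w 0.999
[0.003, 0.001, 0.265, -0.002]
[0.003, 0.001, 0.265, -0.002]
[0.003, 0.001, 0.265, -0.002]
```

Request:
{"name": "arm_command", "arguments": {
  "moves": [
    [0,0,0.4,0,-1],
    [0,0,0.4,0,-1],
    [0,0,0,0,-1],
    [0,0,0,0,0.2],
    [0,0,0,0,0.4]
  ],
  "squeeze": 30
}}

```text
time_s: 4.2
ee_pos: [0.629, -0.1313, 0.2678]
tool_rot: [[0.36, 0.933, 0.002], [0.933, -0.36, -0.0], [0.0, 0.002, -1.0]]
wrist_force: [-0.1, -0.3, 0.2]
width: 0.69
finger_force: 0.0
```

Request:
{"name": "arm_command", "arguments": {
  "moves": [
    [0,0,0,0,0.7],
    [0,0,0,0,1],
    [0,0,0,0,1],
    [0,0,0,0,1],
    [0,0,0,0,1]
  ]
}}

```text
time_s: 4.7
ee_pos: [0.6287, -0.1312, 0.2674]
tool_rot: [[0.36, 0.933, 0.001], [0.933, -0.36, -0.0], [0.0, 0.001, -1.0]]
wrist_force: [-2.5, 0.4, 6.0]
width: 0.332
finger_force: 29.5
```

Request:
{"name": "arm_command", "arguments": {
  "moves": [
    [0,0,-0.2,0,1],
    [0,0,-0.4,0,1],
    [0,0,-0.5,0,1],
    [0,0,-0.5,0,1],
    [0,0,-0.5,0,1]
  ]
}}

```text
time_s: 5.2
ee_pos: [0.6287, -0.1313, 0.3316]
tool_rot: [[0.36, 0.933, 0.001], [0.933, -0.36, -0.0], [0.0, 0.001, -1.0]]
wrist_force: [-0.2, 0.3, -0.6]
width: 0.33
finger_force: 29.6
```

Request:
{"name": "arm_command", "arguments": {
  "moves": [
    [0,0,-0.5,0,1],
    [0,0,-0.5,0,1],
    [0,0,-0.4,0,1],
    [0,0,0,0,1],
    [0,0,0,0,1]
  ]
}}

```text
time_s: 5.7
ee_pos: [0.6285, -0.1312, 0.3716]
tool_rot: [[0.36, 0.933, -0.0], [0.933, -0.36, -0.0], [-0.0, -0.0, -1.0]]
wrist_force: [0.5, -0.0, -1.4]
width: 0.331
finger_force: 29.6
```

Run:
```python
from h import *
import cv2
plan(.51,-.12,.362,-31,8)
a=env.grab_frame("scene")[100:300,150:450,::-1];cv2.imwrite("pics/s3.png",cv2.resize(a,None,fx=2.5,fy=2.5))
```

```text
t 5.7 at [ 0.6285 -0.1312  0.3716] yaw -21.07 tilt [-0. -0. -1.] w 0.331
[-0.134, -0.477, 0.04, 0.028]
[-0.144, -0.474, 0.04, 0.028]
[-0.154, -0.471, 0.04, 0.028]
[-0.164, -0.468, 0.04, 0.028]
[-0.175, -0.464, 0.04, 0.028]
[-0.185, -0.46, 0.04, 0.028]
[-0.195, -0.456, 0.04, 0.028]
[-0.204, -0.452, 0.04, 0.028]
```

View pics/s3.png

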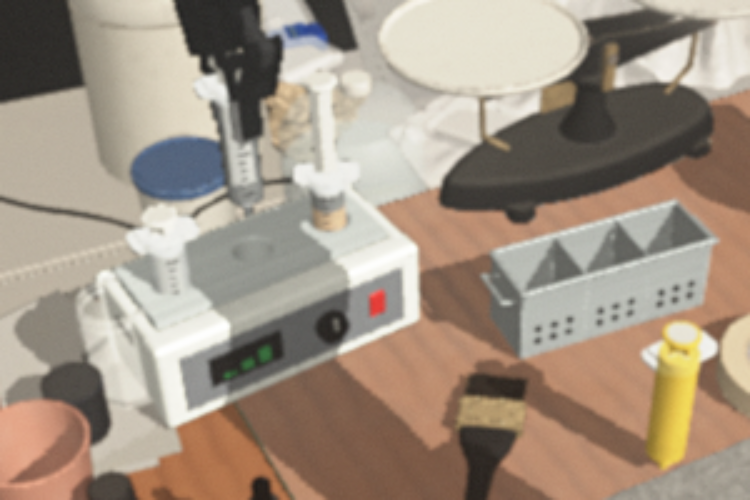

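Held upright with the nozzle clear of the block; the loaded syringe is untouched. Next I'll move out to the front, clear of the row, then over to bay_2.

Request:
{"name": "arm_command", "arguments": {
  "moves": [
    [0,-0.5,0,0,1],
    [0,-0.9,0,0,1],
    [0,-0.9,0,0,1],
    [0,-0.9,0,0,1],
    [0,-0.6,0,0,1]
  ]
}}

```text
time_s: 6.25
ee_pos: [0.5203, -0.0896, 0.3707]
tool_rot: [[0.359, 0.933, -0.002], [0.933, -0.359, 0.0], [-0.001, -0.002, -1.0]]
wrist_force: [-0.3, -0.1, -1.0]
width: 0.328
finger_force: 29.7
```

```bash
python3 -c "
from h import *
plan(.380,-.361,.372,-31,15)"
```

```text
t 6.25 at [ 0.5203 -0.0896  0.3707] yaw -21.05 tilt [-0.002  0.    -1.   ] w 0.328
[-0.675, -0.074, -0.002, 0.015]
[-0.676, -0.067, -0.002, 0.015]
[-0.676, -0.059, -0.002, 0.015]
[-0.677, -0.051, -0.002, 0.015]
[-0.678, -0.043, -0.002, 0.015]
[-0.678, -0.035, -0.002, 0.015]
[-0.678, -0.027, -0.002, 0.015]
[-0.679, -0.02, -0.002, 0.015]
[-0.679, -0.012, -0.002, 0.015]
[-0.679, -0.004, -0.002, 0.015]
[-0.679, 0.004, -0.002, 0.015]
[-0.679, 0.012, -0.002, 0.015]
[-0.679, 0.02, -0.002, 0.015]
[-0.678, 0.028, -0.002, 0.015]
[-0.678, 0.035, -0.002, 0.015]
```

Request:
{"name": "arm_command", "arguments": {
  "moves": [
    [-0.6,-0.07,0,0.015,1],
    [-0.68,-0.07,0,0.015,1],
    [-0.68,-0.06,0,0.015,1],
    [-0.68,-0.05,0,0.015,1],
    [-0.68,-0.04,0,0.015,1]
  ]
}}

```text
time_s: 6.75
ee_pos: [0.4755, -0.1806, 0.371]
tool_rot: [[0.415, 0.91, -0.001], [0.91, -0.415, 0.0], [-0.0, -0.001, -1.0]]
wrist_force: [-0.0, -0.0, -0.5]
width: 0.333
finger_force: 29.8
```

Request:
{"name": "arm_command", "arguments": {
  "moves": [
    [-0.68,-0.035,0,0.015,1],
    [-0.68,-0.03,0,0.015,1],
    [-0.68,-0.02,0,0.015,1],
    [-0.68,-0.01,0,0.015,1],
    [-0.68,0,0,0.015,1]
  ]
}}

```text
time_s: 7.25
ee_pos: [0.4283, -0.2711, 0.371]
tool_rot: [[0.468, 0.884, -0.001], [0.884, -0.468, 0.0], [-0.0, -0.001, -1.0]]
wrist_force: [0.5, -0.0, -0.6]
width: 0.332
finger_force: 29.8
```

Request:
{"name": "arm_command", "arguments": {
  "moves": [
    [-0.68,0,0,0.015,1],
    [-0.68,0.01,0,0.015,1],
    [-0.68,0.02,0,0.015,1],
    [-0.6,0.03,0,0.015,1],
    [-0.4,0.03,0,0.015,1]
  ]
}}

```text
time_s: 7.75
ee_pos: [0.3861, -0.3525, 0.3712]
tool_rot: [[0.52, 0.854, -0.001], [0.854, -0.52, 0.0], [-0.0, -0.001, -1.0]]
wrist_force: [0.7, -0.1, -0.4]
width: 0.333
finger_force: 29.8
```

Request:
{"name": "arm_command", "arguments": {
  "moves": [
    [0,0,0,0,1],
    [0,0,0,0,1],
    [0,0,0,0,1],
    [0,0,0,0,1],
    [0,0,0,0,1]
  ]
}}

```text
time_s: 8.25
ee_pos: [0.3876, -0.3501, 0.3718]
tool_rot: [[0.517, 0.856, 0.0], [0.856, -0.517, 0.0], [0.0, 0.0, -1.0]]
wrist_force: [0.7, 0.6, -0.4]
width: 0.333
finger_force: 29.8
```

Run:
```python
from h import *
import cv2
plan(.380,-.361,.262,-31,5)
p=env.camera_params("wrist");f=env.grab_frame("wrist")[:,:,::-1].copy()
R=np.array(p["R"])
c0=np.array([.412,-.308,.072]);L=np.array([.515,.857,0]);X=np.array([.857,-.515,0])
for a,b in [(-.085,-.029),(-.085,.029),(.085,.029),(.085,-.029),(-.028,.029),(-.028,-.029)]:
    c=R@(c0+a*L+b*X)+p["t"];cv2.circle(f,(int(p["fx"]*c[0]/c[2]+p["cx"]),int(p["fy"]*c[1]/c[2]+p["cy"])),4,(0,0,255),1)
cv2.imwrite("pics/w4.png",f)
```

```text
t 8.25 at [ 0.3876 -0.3501  0.3718] yaw -31.13 tilt [ 0.  0. -1.] w 0.333
[-0.089, -0.006, 0.732, -0.001]
[-0.089, -0.006, 0.732, -0.001]
[-0.089, -0.006, 0.732, -0.001]
[-0.089, -0.006, 0.732, -0.001]
[-0.089, -0.006, 0.732, -0.001]
```

View pics/w4.png

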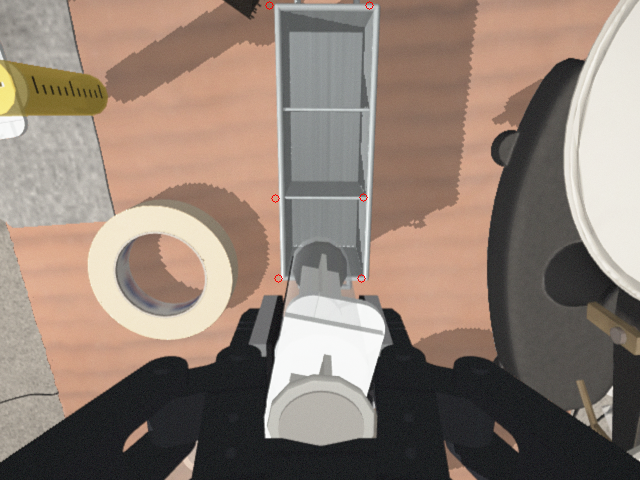

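The caddy rim in the wrist view is at columns 280–371 by the divider, about 3 mm along +x of the caddy from my estimate. The syringe is held well. I'll correct, then lower into bay_2.

Request:
{"name": "arm_command", "arguments": {
  "moves": [
    [-0.2,0.03,0,0,1],
    [-0.19,0.03,0.3,0,1],
    [0,0,0.5,0,1],
    [0,0,0.6,0,1],
    [0,0,0.6,0,1]
  ]
}}

```text
time_s: 8.8
ee_pos: [0.3822, -0.3623, 0.3106]
tool_rot: [[0.519, 0.855, -0.0], [0.855, -0.519, -0.0], [-0.0, 0.0, -1.0]]
wrist_force: [0.2, -0.3, -0.4]
width: 0.33
finger_force: 29.8
```

Request:
{"name": "arm_command", "arguments": {
  "moves": [
    [0,0,0.6,0,1],
    [0,0,0.5,0,1],
    [0,0,0.3,0,1],
    [0,0,0.2,0,1],
    [0,0,0,0,1]
  ]
}}

```text
time_s: 9.3
ee_pos: [0.3824, -0.3617, 0.263]
tool_rot: [[0.518, 0.855, -0.001], [0.855, -0.518, 0.001], [0.0, -0.001, -1.0]]
wrist_force: [-0.3, 0.1, 0.0]
width: 0.334
finger_force: 29.8
```

Request:
{"name": "arm_command", "arguments": {
  "moves": [
    [0,0,0.07,0,1],
    [0,0,0.07,0,1],
    [0,0,0.07,0,1],
    [0,0,0,0,1],
    [0,0,0,0,1]
  ]
}}

```text
time_s: 9.8
ee_pos: [0.3827, -0.3617, 0.2575]
tool_rot: [[0.518, 0.855, 0.0], [0.855, -0.518, -0.0], [-0.0, 0.0, -1.0]]
wrist_force: [-0.0, -0.3, -0.6]
width: 0.331
finger_force: 29.8
```

Request:
{"name": "arm_command", "arguments": {
  "moves": [
    [0,0,0.05,0,1],
    [0,0,0.05,0,1],
    [0,0,0,0,1],
    [0,0,0,0,1],
    [0,0,0,0,1]
  ]
}}

```text
time_s: 10.3
ee_pos: [0.3828, -0.3616, 0.2544]
tool_rot: [[0.518, 0.855, 0.0], [0.855, -0.518, -0.0], [-0.0, 0.0, -1.0]]
wrist_force: [-0.4, 0.0, -1.3]
width: 0.334
finger_force: 29.8
```

Request:
{"name": "arm_command", "arguments": {
  "moves": [
    [0,0,0,0,0.3],
    [0,0,0,0,0.2],
    [0,0,0,0,0],
    [0,0,0,0,-0.4],
    [0,0,0,0,-1]
  ]
}}

```text
time_s: 10.8
ee_pos: [0.3827, -0.3617, 0.2545]
tool_rot: [[0.518, 0.855, 0.0], [0.855, -0.518, -0.0], [-0.0, 0.0, -1.0]]
wrist_force: [-0.2, -0.5, -0.0]
width: 0.822
finger_force: 0.0
```

Request:
{"name": "arm_command", "arguments": {
  "moves": [
    [0,0,0,0,-1],
    [0,0,0,0,-1],
    [0,0,-0.3,0,-1],
    [0,0,-0.6,0,-1],
    [0,0,-0.9,0,-1]
  ]
}}

```text
time_s: 11.3
ee_pos: [0.3823, -0.3613, 0.3086]
tool_rot: [[0.518, 0.855, -0.002], [0.855, -0.518, 0.002], [0.0, -0.002, -1.0]]
wrist_force: [-1.1, -0.2, -0.7]
width: 0.997
finger_force: 0.0
```

Request:
{"name": "arm_command", "arguments": {
  "moves": [
    [0,0,-0.9,0,-1],
    [0,0,-0.9,0,-1],
    [0,0,-0.9,0,-1],
    [0,0,-0.5,0,-1],
    [0,0,0,0,-1]
  ]
}}

```text
time_s: 11.8
ee_pos: [0.3831, -0.3619, 0.4073]
tool_rot: [[0.518, 0.855, 0.004], [0.855, -0.518, -0.003], [-0.001, 0.005, -1.0]]
wrist_force: [0.1, -0.2, -0.0]
width: 1.009
finger_force: 0.0
```

Run:
```python
from h import *
import cv2
plan(.53,-.02,.404,-20.8,20)
cv2.imwrite("pics/w5.png",env.grab_frame("wrist")[:,:,::-1])
```

```text
t 11.8 at [ 0.3831 -0.3619  0.4073] yaw -31.2 tilt [ 0.004 -0.003 -1.   ] w 1.009
[0.614, -0.086, 0.005, -0.012]
[0.615, -0.08, 0.005, -0.012]
[0.616, -0.075, 0.005, -0.012]
[0.616, -0.069, 0.005, -0.012]
[0.617, -0.064, 0.005, -0.012]
[0.617, -0.058, 0.005, -0.012]
[0.618, -0.052, 0.005, -0.012]
[0.618, -0.047, 0.005, -0.012]
[0.619, -0.041, 0.005, -0.012]
[0.619, -0.035, 0.005, -0.012]
[0.619, -0.03, 0.005, -0.012]
[0.62, -0.024, 0.005, -0.012]
[0.62, -0.019, 0.005, -0.012]
[0.62, -0.013, 0.005, -0.012]
[0.62, -0.007, 0.005, -0.012]
[0.62, -0.002, 0.005, -0.012]
[0.62, 0.004, 0.005, -0.012]
[0.62, 0.01, 0.005, -0.012]
[0.62, 0.015, 0.005, -0.012]
[0.62, 0.021, 0.005, -0.012]
```

View pics/w5.png

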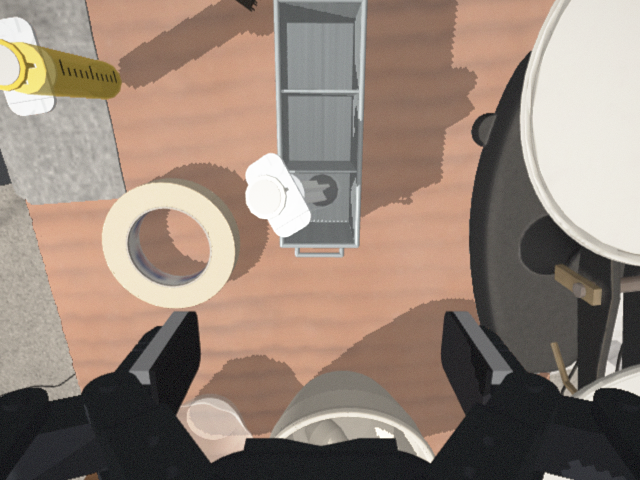

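The first syringe stands in bay_2, leaning on the wall, with its disc at (268,197). The caddy hasn't moved. On to the left one.

Request:
{"name": "arm_command", "arguments": {
  "moves": [
    [0.7,-0.1,0,-0.018,-1],
    [0.93,-0.12,0,-0.018,-1],
    [0.93,-0.1,0,-0.018,-1],
    [0.93,-0.1,0,-0.018,-1],
    [0.93,-0.09,0,-0.018,-1]
  ]
}}

```text
time_s: 12.35
ee_pos: [0.4348, -0.2366, 0.4033]
tool_rot: [[0.455, 0.891, -0.002], [0.891, -0.455, 0.001], [0.0, -0.002, -1.0]]
wrist_force: [0.5, -0.2, -0.5]
width: 1.0
finger_force: 0.0
```

Request:
{"name": "arm_command", "arguments": {
  "moves": [
    [0.93,-0.07,0,-0.018,-1],
    [0.93,-0.06,0,-0.018,-1],
    [0.93,-0.05,0,-0.018,-1],
    [0.93,-0.04,0,-0.018,-1],
    [0.93,-0.02,0,-0.018,-1]
  ]
}}

```text
time_s: 12.85
ee_pos: [0.4882, -0.1076, 0.4033]
tool_rot: [[0.391, 0.921, -0.002], [0.921, -0.391, 0.001], [-0.0, -0.002, -1.0]]
wrist_force: [1.1, -0.3, 0.7]
width: 1.001
finger_force: 0.0
```

Request:
{"name": "arm_command", "arguments": {
  "moves": [
    [0.93,-0.01,0,-0.018,-1],
    [0.93,0,0,-0.018,-1],
    [0.7,0,0,-0.018,-1],
    [0.3,0,0,0,-1],
    [0,0,0,0,-1]
  ]
}}

```text
time_s: 13.35
ee_pos: [0.5203, -0.0286, 0.4036]
tool_rot: [[0.351, 0.937, -0.001], [0.937, -0.351, 0.001], [0.0, -0.001, -1.0]]
wrist_force: [-0.1, -0.7, 0.6]
width: 1.002
finger_force: 0.0
```

```bash
python3 -c "
from h import *
plan(.655,-.066,.404,-20.8,5)"
```

```text
t 13.35 at [ 0.5203 -0.0286  0.4036] yaw -20.53 tilt [-0.001  0.001 -1.   ] w 1.002
[0.082, 0.929, -0.004, 0.001]
[0.083, 0.928, -0.004, 0.001]
[0.083, 0.928, -0.004, 0.001]
[0.084, 0.928, -0.004, 0.001]
[0.085, 0.928, -0.004, 0.001]
```

Request:
{"name": "arm_command", "arguments": {
  "moves": [
    [0.08,0.9,0,0,-1],
    [0.08,0.95,0,0,-1],
    [0.08,0.95,0,0,-1],
    [0.08,0.95,0,0,-1],
    [0.08,0.9,0,0,-1]
  ]
}}

```text
time_s: 13.85
ee_pos: [0.6557, -0.0703, 0.4038]
tool_rot: [[0.355, 0.935, -0.001], [0.935, -0.355, -0.001], [-0.001, -0.001, -1.0]]
wrist_force: [0.0, 0.5, -0.2]
width: 0.999
finger_force: 0.0
```

Request:
{"name": "arm_command", "arguments": {
  "moves": [
    [0,0,0,0,-1],
    [0,0,0,0,-1],
    [0,0,0,0,-1],
    [0,0,0,0,-1],
    [0,0,0,0,-1]
  ]
}}

```text
time_s: 14.35
ee_pos: [0.6546, -0.068, 0.4048]
tool_rot: [[0.353, 0.936, 0.0], [0.936, -0.353, -0.0], [-0.0, 0.0, -1.0]]
wrist_force: [-0.7, 0.0, -0.6]
width: 0.999
finger_force: 0.0
```

Run:
```python
from h import *
import cv2
f=env.grab_frame("wrist");cv2.imwrite("pics/w6.png",f[:,:,::-1])
g=cv2.cvtColor(f,cv2.COLOR_RGB2GRAY)[150:330,250:390]
c=cv2.HoughCircles(cv2.medianBlur(g,3),cv2.HOUGH_GRADIENT,1,40,param1=80,param2=12,minRadius=16,maxRadius=28)
print(c)
if c is not None:
    for q in c[0][:3]: print(np.round(ray("wrist",q[0]+250,q[1]+150,.152),4))
plan(.655,-.066,.265,-20.8,5)
```

```text
[[[ 67.5  94.5  22.9]
  [ 66.5 157.5  19.6]
  [104.5  42.5  20.7]]]
[ 0.654  -0.0641  0.152 ]
[ 0.6396 -0.1003  0.152 ]
[ 0.6833 -0.0435  0.152 ]
t 14.4 at [ 0.6547 -0.068   0.4048] yaw -20.66 tilt [ 0. -0. -1.] w 0.997
[0.014, -0.003, 0.932, 0.001]
[0.014, -0.003, 0.932, 0.001]
[0.014, -0.003, 0.932, 0.001]
[0.014, -0.003, 0.932, 0.001]
[0.014, -0.003, 0.932, 0.001]
```

View pics/w6.png

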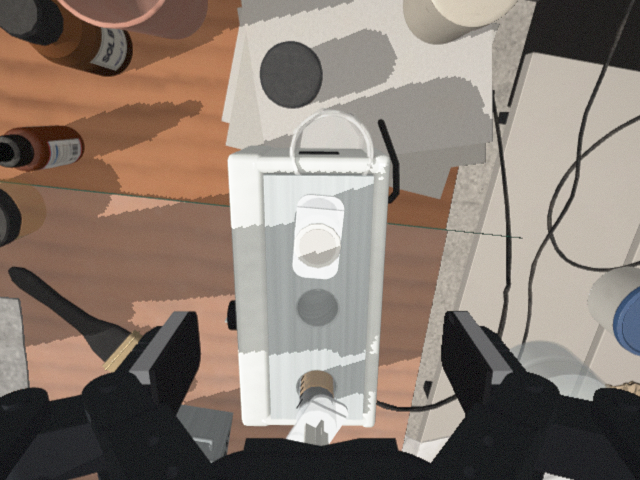

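The disc at (317,244) gives (0.654,-0.064), consistent with before. Descend.

Request:
{"name": "arm_command", "arguments": {
  "moves": [
    [0.1,0,0.5,0,-1],
    [0,0,0.9,0,-1],
    [0,0,0.9,0,-1],
    [0,0,0.9,0,-1],
    [0,0,0.6,0,-1]
  ]
}}

```text
time_s: 14.9
ee_pos: [0.6553, -0.065, 0.2872]
tool_rot: [[0.353, 0.936, -0.003], [0.936, -0.353, 0.0], [-0.001, -0.003, -1.0]]
wrist_force: [-0.3, 0.0, -0.0]
width: 1.0
finger_force: 0.0
```

Request:
{"name": "arm_command", "arguments": {
  "moves": [
    [0,0,0.4,0,-1],
    [0,0,0.4,0,-1],
    [0,0,0,0,-1],
    [0,0,0,0,0.2],
    [0,0,0,0,0.4]
  ]
}}

```text
time_s: 15.4
ee_pos: [0.6567, -0.0653, 0.2674]
tool_rot: [[0.353, 0.936, 0.002], [0.936, -0.353, -0.0], [0.001, 0.002, -1.0]]
wrist_force: [0.0, 0.1, -0.2]
width: 0.692
finger_force: 0.0
```

Request:
{"name": "arm_command", "arguments": {
  "moves": [
    [0,0,0,0,0.7],
    [0,0,0,0,1],
    [0,0,0,0,1],
    [0,0,0,0,1],
    [0,0,0,0,1]
  ]
}}

```text
time_s: 15.9
ee_pos: [0.6558, -0.0649, 0.2672]
tool_rot: [[0.353, 0.936, -0.001], [0.936, -0.353, 0.0], [0.0, -0.001, -1.0]]
wrist_force: [-3.5, 0.8, 6.7]
width: 0.326
finger_force: 29.1
```

Gripped as before (offset 0.248). Lift 104 mm, then move out to the front.

Request:
{"name": "arm_command", "arguments": {
  "moves": [
    [0,0,-0.2,0,1],
    [0,0,-0.4,0,1],
    [0,0,-0.5,0,1],
    [0,0,-0.5,0,1],
    [0,0,-0.5,0,1]
  ]
}}

```text
time_s: 16.4
ee_pos: [0.6564, -0.0653, 0.3313]
tool_rot: [[0.353, 0.936, 0.001], [0.936, -0.353, -0.0], [0.0, 0.001, -1.0]]
wrist_force: [-0.2, 1.1, -0.7]
width: 0.333
finger_force: 29.7
```

Request:
{"name": "arm_command", "arguments": {
  "moves": [
    [0,0,-0.5,0,1],
    [0,0,-0.5,0,1],
    [0,0,-0.4,0,1],
    [0,0,0,0,1],
    [0,0,0,0,1]
  ]
}}

```text
time_s: 16.9
ee_pos: [0.6562, -0.0654, 0.3714]
tool_rot: [[0.353, 0.936, 0.0], [0.936, -0.353, -0.0], [-0.0, 0.0, -1.0]]
wrist_force: [0.1, -0.4, -0.5]
width: 0.334
finger_force: 29.7
```

Request:
{"name": "arm_command", "arguments": {
  "moves": [
    [0,-0.5,0,0,1],
    [0,-0.9,0,0,1],
    [0,-0.9,0,0,1],
    [0,-0.9,0,0,1],
    [0,-0.9,0,0,1]
  ]
}}

```text
time_s: 17.4
ee_pos: [0.5398, -0.0216, 0.3704]
tool_rot: [[0.353, 0.936, -0.002], [0.936, -0.353, -0.0], [-0.001, -0.002, -1.0]]
wrist_force: [-0.3, 0.9, -0.6]
width: 0.33
finger_force: 29.7
```

```bash
python3 -c "
from h import *
plan(.446,-.257,.372,-31,10)"
```

```text
t 17.4 at [ 0.5398 -0.0216  0.3704] yaw -20.67 tilt [-0.002 -0.    -1.   ] w 0.33
[-0.844, -0.016, -0.005, 0.023]
[-0.845, -0.0, -0.005, 0.023]
[-0.844, 0.015, -0.005, 0.023]
[-0.844, 0.03, -0.005, 0.023]
[-0.843, 0.045, -0.005, 0.023]
[-0.842, 0.06, -0.005, 0.023]
[-0.841, 0.076, -0.005, 0.023]
[-0.84, 0.091, -0.005, 0.023]
[-0.838, 0.106, -0.005, 0.023]
[-0.836, 0.121, -0.005, 0.023]
```

Request:
{"name": "arm_command", "arguments": {
  "moves": [
    [-0.7,0,0,0.02,1],
    [-0.84,0,0,0.023,1],
    [-0.84,0.02,0,0.023,1],
    [-0.84,0.03,0,0.023,1],
    [-0.84,0.05,0,0.023,1]
  ]
}}

```text
time_s: 17.9
ee_pos: [0.4961, -0.1364, 0.3705]
tool_rot: [[0.434, 0.901, -0.002], [0.901, -0.434, 0.0], [-0.0, -0.002, -1.0]]
wrist_force: [0.8, -0.6, -0.1]
width: 0.334
finger_force: 29.7
```

Request:
{"name": "arm_command", "arguments": {
  "moves": [
    [-0.84,0.06,0,0.023,1],
    [-0.84,0.08,0,0.023,1],
    [-0.84,0.09,0,0.023,1],
    [-0.6,0.1,0,0.023,1],
    [-0.4,0.12,0,0.023,1]
  ]
}}

```text
time_s: 18.4
ee_pos: [0.4594, -0.2368, 0.3708]
tool_rot: [[0.515, 0.857, -0.001], [0.857, -0.515, 0.0], [-0.0, -0.001, -1.0]]
wrist_force: [0.5, 0.2, -1.3]
width: 0.328
finger_force: 29.7
```

```bash
python3 -c "
from h import *
plan(.4455,-.258,.372,-31,2)"
```

```text
t 18.4 at [ 0.4594 -0.2368  0.3708] yaw -31.02 tilt [-0.001  0.    -1.   ] w 0.328
[-0.422, -0.016, -0.02, -0.0]
[-0.422, -0.016, -0.02, -0.0]
```

Request:
{"name": "arm_command", "arguments": {
  "moves": [
    [-0.4,0,0,0,1],
    [-0.4,0,0,0,1],
    [0,0,0,0,1],
    [0,0,0,0,1],
    [0,0,0,0,1]
  ]
}}

```text
time_s: 18.9
ee_pos: [0.4482, -0.2553, 0.3715]
tool_rot: [[0.512, 0.859, 0.0], [0.859, -0.512, 0.0], [0.0, 0.0, -1.0]]
wrist_force: [0.4, -0.8, -0.3]
width: 0.334
finger_force: 29.7
```

```bash
python3 -c "
from h import *
plan(.4455,-.258,.263,-31,6)"
```

```text
t 18.9 at [ 0.4482 -0.2553  0.3715] yaw -30.81 tilt [ 0.  0. -1.] w 0.334
[-0.021, -0.005, 0.603, 0.001]
[-0.021, -0.005, 0.603, 0.001]
[-0.021, -0.005, 0.603, 0.001]
[-0.021, -0.005, 0.603, 0.001]
[-0.021, -0.005, 0.603, 0.001]
[-0.021, -0.005, 0.603, 0.001]
```

Request:
{"name": "arm_command", "arguments": {
  "moves": [
    [-0.06,-0.02,0.3,0,1],
    [-0.06,-0.02,0.5,0,1],
    [0,0,0.5,0,1],
    [0,0,0.5,0,1],
    [0,0,0.3,0,1]
  ]
}}

```text
time_s: 19.4
ee_pos: [0.4446, -0.2581, 0.3068]
tool_rot: [[0.513, 0.859, -0.001], [0.859, -0.513, 0.001], [0.0, -0.002, -1.0]]
wrist_force: [-0.3, -0.5, -0.5]
width: 0.332
finger_force: 29.7
```

Request:
{"name": "arm_command", "arguments": {
  "moves": [
    [0,0,0.4,0,1],
    [0,0,0.5,0,1],
    [0,0,0.4,0,1],
    [0,0,0.2,0,1],
    [0,0,0,0,1]
  ]
}}

```text
time_s: 19.9
ee_pos: [0.4448, -0.2584, 0.2626]
tool_rot: [[0.513, 0.858, -0.001], [0.858, -0.513, 0.001], [-0.0, -0.001, -1.0]]
wrist_force: [-0.1, 0.7, -2.0]
width: 0.331
finger_force: 29.7
```

Request:
{"name": "arm_command", "arguments": {
  "moves": [
    [0,0,0.1,0,1],
    [0,0,0.08,0,1],
    [0,0,0.08,0,1],
    [0,0,0,0,1],
    [0,0,0,0,1]
  ]
}}

```text
time_s: 20.4
ee_pos: [0.445, -0.2586, 0.2557]
tool_rot: [[0.513, 0.858, 0.0], [0.858, -0.513, -0.0], [-0.0, 0.0, -1.0]]
wrist_force: [0.1, 0.4, -0.5]
width: 0.33
finger_force: 29.7
```

Nozzle about 2 mm above the floor, no side force. Lower another millimetre, release and rise.

Request:
{"name": "arm_command", "arguments": {
  "moves": [
    [0,0,0.05,0,1],
    [0,0,0,0,1],
    [0,0,0,0,0.3],
    [0,0,0,0,0.1],
    [0,0,0,0,-0.4]
  ]
}}

```text
time_s: 20.9
ee_pos: [0.445, -0.2586, 0.2542]
tool_rot: [[0.513, 0.858, 0.0], [0.858, -0.513, -0.0], [-0.0, 0.0, -1.0]]
wrist_force: [0.1, -0.2, 0.4]
width: 0.603
finger_force: 0.0
```

Request:
{"name": "arm_command", "arguments": {
  "moves": [
    [0,0,0,0,-1],
    [0,0,0,0,-1],
    [0,0,0,0,-1],
    [0,0,-0.4,0,-1],
    [0,0,-0.8,0,-1]
  ]
}}

```text
time_s: 21.4
ee_pos: [0.4444, -0.2583, 0.2898]
tool_rot: [[0.513, 0.858, -0.003], [0.858, -0.513, 0.002], [-0.0, -0.003, -1.0]]
wrist_force: [0.3, -0.4, -0.3]
width: 1.001
finger_force: 0.0
```

Request:
{"name": "arm_command", "arguments": {
  "moves": [
    [0,0,-0.9,0,-1],
    [0,0,-0.9,0,-1],
    [0,0,-0.9,0,-1],
    [0,0,-0.9,0,-1],
    [0,0,-0.4,0,-1]
  ]
}}

```text
time_s: 21.9
ee_pos: [0.4453, -0.2585, 0.4134]
tool_rot: [[0.513, 0.858, 0.004], [0.858, -0.513, -0.002], [0.0, 0.004, -1.0]]
wrist_force: [0.8, -0.3, -0.5]
width: 1.002
finger_force: 0.0
```

Request:
{"name": "arm_command", "arguments": {
  "moves": [
    [-0.4,-0.4,0,0,-1],
    [-0.6,-0.6,0,0,-1],
    [-0.4,-0.6,0,0,-1],
    [0,0,0,0,-1],
    [0,0,0,0,-1]
  ]
}}

```text
time_s: 22.4
ee_pos: [0.3812, -0.2701, 0.4095]
tool_rot: [[0.514, 0.858, -0.001], [0.858, -0.514, 0.0], [-0.0, -0.001, -1.0]]
wrist_force: [0.1, -0.6, 0.2]
width: 1.0
finger_force: 0.0
```

Run:
```python
from h import *
import cv2
a=env.grab_frame("scene")[100:300,150:450,::-1];cv2.imwrite("pics/s7.png",cv2.resize(a,None,fx=2.5,fy=2.5))
```

```text
(no output)
```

View pics/s7.png

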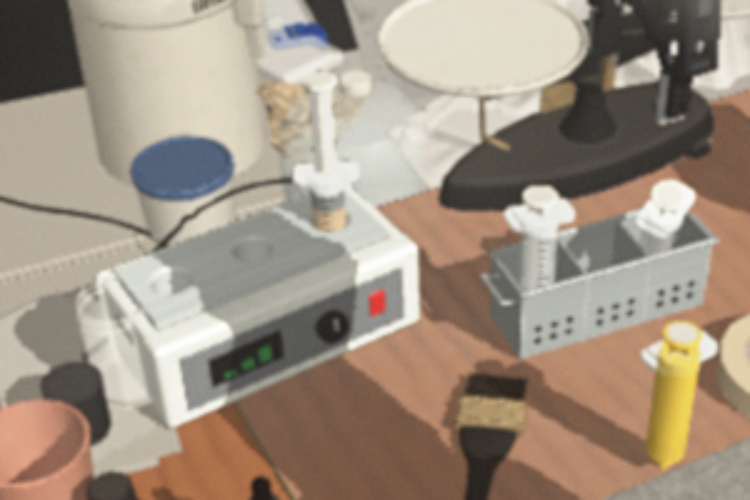

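The scene view shows both spent syringes in the end bays of the caddy, at (540,235) and (660,215), plungers in. The loaded one is untouched at (325,160) and the arm is clear.

```bash
python3 -c "
from rig import env
print(env.finish_job())"
```

```text
the job is handed in; nothing more can be done
None
```

I handed the job in at about 22 s: both spent syringes stand released, plungers in, in the caddy's two end bays (one upright, one leaning on a wall), and in the last camera view the loaded one is undisturbed in its well. `finish_job()` did not return a verdict.

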